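# Hold the self-closing drawer runner open over its waiting screw

## Robot

A 6-joint arm with a two-finger parallel gripper is mounted at the origin on the work surface. World frame = base frame: x ahead of the robot, y to its left, z up, the work surface at z = 0. Lengths are in m, angles in degrees, forces in N, time in s.
With the tool pointing down it reaches from about 0.4 to 0.825 m from the base axis. Payload 7 kg.
Tool frame: the origin (TCP) lies on the front face of the gripper's body, between the roots of the fingers; the fingertips stand 66 mm ahead of it and the grasp point (between the pads) lies 47 mm ahead of it (nose_length is the distance from the TCP to the fingertips, in m); y points along the fingers, z is the direction in which the jaws open and shut, and the axes are right-handed (so a half turn about y gives the same grasp; the last joint's range is limited). The gripper opens to 88 mm and grips with 3 to 60 N. Pads are 19 mm wide; open, the fingers measure 130 mm over their backs; the gripper's body (78 mm by 193 mm) begins 47 mm behind the grasp point.
Start: joints at [-55.285, 20.546, 0.682, 0, -70.136, -16.507], TCP at [0.211, -0.641, 0.292] pointing down, gripper open.
Joint ranges: [-176.03, 176.03], [-82.01, 121.73], [-58.28, 71.71], [-173.87, 95.51], [-174.79, -0.11], [-173.66, 173.66]. Speed limits (degrees/s): [136.94, 136.94, 172.46, 180, 180, 180].

## Interface

Orientations are given as [roll, pitch, yaw] about the fixed x, y, z axes, in that order (R = Rz(yaw) Ry(pitch) Rx(roll)).
In Python, from plant import get_state, capture, close_job, nose_length gives the robot as it stands.
- The arm moves only by the tool apply_moves, never from a script. Its argument "rows" is a list of rows, each a list of 2 entries, a list of its own where there are three numbers: the shift along the tool's x, y, z in m, then the turn about the tool's y in degrees. In form: [[[tx, ty, tz], yaw], ...]. A call has 1 to 20 rows; each row is the pose to reach, as a shift and turn from the pose commanded when the call began, along the tool's axes at that moment; what a row does not reach only later rows make up. A row lasts 1/8 s, in which the tool goes at most 62.5 mm and 10.7 degrees, less where a joint would pass 70% of its speed; a pose out of reach is approached as far as the arm can. A call with a gripper value outside its range is refused whole. "gripper" is the opening, from 0 (shut) to 1 (fully open), set as the call begins (left out, the last holds). The fingers move at their own pace and stop on an object; "grip_force" is the grip in N (left out, the last holds). Time passes only in rows, so rows that repeat a pose let the fingers close. It gives the time, the measured TCP pose, the force and the opening at its end, in the units of the state.
- get_state(): the state, without advancing time (a new reading comes with each control period).
- capture(name): name is "scene" or "top"; returns a dict with "pixels" (384x512x3 uint8, blue, green, red), "z_map" (384x512 float32, m along the optical axis (not along the pixel's ray), 0 where there is no reading), "intrinsics" (3x3 intrinsics, pixels), "D" ([k1, k2, p1, p2, k3] as OpenCV has them; the pictures are not rectified), "rvec" (rotation vector, rad) and "tvec" (3), from world to camera coordinates, as OpenCV has them. Camera axes: x right, y down, z forward; pixel columns grow to the right and rows downward; lengths in m; the calibration is good to about 2 mm. A picture is of the moment at which its call begins.
- close_job(): hands the job in, once; it reports no verdict.
The state is a dict: "time_s": time; "joints": joint angles; "qd": joint speeds; "joint_torque": joint torques, N m; "tcp_pos": TCP position; "eef_rot": TCP orientation; "contact_force": force on the tool from outside, world axes, zero at the start; "moment": the same for the moment, N m; "gripper_width": finger opening in m.
Only numpy, scipy, OpenCV 4.12 (cv2) and the standard library are available. Lean on these libraries where they do the work, as an engineer would, in place of code of your own. Each camera call takes 0.05 s, during which the arm holds its last target.

## Task

The glue bottle has toppled over in front of the drawer runner: stand it upright on the desk, out of the runner's way, setting it down rather than dropping it. Then take the runner's front bracket, pull the spring-return slide out until its round access hole sits over the screw on the pencil line, so that I can see the whole screw head through the hole, and finish still holding it there - if you let go it springs shut - so I can drive the screw. Leave the mug, the hammer, the hex keys and the little cabinet with its half-open door as they are.

Things in the scene. Friction and masses are not known exactly. Their poses are not given: they have to be found in the camera images.
- panel: White drawer-unit side panel, 360 long x 260 wide x 16 mm, lying flat on a 2 mm non-slip mat (panel top 18 mm above the desk). It does not move. Origin: on the desk under the middle of its front edge; +x runs along the drawer runner towards the rear of the panel (away from the robot), z up. A steel drawer runner (ball-bearing, self-closing; outer channel 45 mm wide, 12.7 mm high, 320 mm long, top 31 mm above the desk) is screwed on along the panel's x axis.
- slide: The moving inner member of the drawer runner, a steel strip 30 mm wide and 250 mm long, with an upright steel front bracket at its front end. It slides only along the panel's x axis and is pulled out towards -x of the panel (towards the robot), at most 110 mm; its frame coincides with the panel's frame when shut. A spring always draws it shut: about 4 N when shut, rising to about 9 N at the end of travel. At the start it is shut.
- bracket (a point): Where to take the front bracket: the middle of it, 56 mm above the desk. The bracket is a U of 2.5 mm sheet, 40 mm wide across the panel's y (outer faces of its two cheeks), standing from 31 mm to 76 mm above the desk (cheeks 24 mm long in x up to 62 mm height, 14 mm long above that); its front plate lies 12 mm in front (-x) of this point. Both cheeks are free outside: nothing higher than 31 mm beside them.
- access_hole (a point): Centre of the round access hole, 16 mm in diameter, in the top web of the slide, 31 mm above the desk; it lies on the runner's middle line, 122 mm behind (+x) the bracket point and moves with the slide.
- screw_head (a point): Centre of the head (7.5 mm diameter, hex socket) of the waiting screw, under the slide on the runner's middle line, 23 mm above the desk; its axes are the panel's. A dark pencil line 1.6 mm wide is squared across the white panel through it, seen on both sides of the runner (not under it). At the start it lies 60 to 85 mm in front (-x) of the access hole; that is how far the slide must come out.
- bottle: White square plastic wood-glue bottle, loose, 0.14 to 0.26 kg: body 46 x 46 mm square and 100 mm high, then a tapering shoulder and a pointed grey nozzle cap, 153 mm overall. Origin: middle of its flat base; z runs from the base to the nozzle (up when it stands). At the start it lies on one flat side on the desk in front of the bracket, crosswise to the runner, nozzle to the robot's left. The desk to the left of it, in front of the hammer, is clear.
- bottle_grip (a point): Point on the bottle's axis 60 mm above its base, in its square part (which ends 100 mm above the base); a good place to hold it across the 46 mm.
- mug: White ceramic mug of dowels, 82 mm diameter, 95 mm high, standing on the desk to the right. Leave alone. Origin: centre of its underside.
- hammer: Small hammer with wooden handle, 270 mm long, lying on the desk to the left of the panel. Leave alone. Origin: under its middle, x along the handle to the head.
- hex_keys: Grey folding hex key holder, 104 x 40 x 20 mm, one key swung out, lying on the desk to the front right. Leave alone. Origin: centre of its underside.
- cabinet_door0_handle (a point): Bar handle of the half-open swing door of a small white plastic cabinet (150 deep x 220 wide x 190 mm high, fixed) on the far right of the desk; the door has a vertical hinge and moves if bumped. Leave alone.
There are look-alikes about, which are no part of the job. There is more than one size of the bottle; the job needs the smallest.

How it is judged (in metres and radians):
On the way, in this order (a step that is already met when the one before it is completed fails the run):
1. the bottle stands upright on the desk, let go, while the runner is still shut (angle between bottle's own z axis and vertical below 0.1 rad and height (world z) of bottle below 0.006 m and contact force between each of the arm, the fingers and bottle below 0.1 N and distance of slide from where it was at the start of the episode below 0.01 m), for 0.3 s.
2. the slide is held with its access hole over the screw (x of access_hole in the frame of screw_head between -0.004 and 0.004 m and contact force between the fingers and slide above 3 N and linear speed of slide below 0.01 m/s), for 0.4 s.
At the end, for the whole second after the job is handed in: The access hole's centre is within 4 mm of the screw's centre along the runner (the whole 7.5 mm head shows in the 16 mm hole), held still there by the fingers (at least 3 N of contact); the bottle stands upright (within 0.1 rad) on the desk, at rest, touching neither robot, slide nor panel (x of access_hole in the frame of screw_head between -0.004 and 0.004 m and contact force between the fingers and slide above 3 N and linear speed of slide below 0.005 m/s and angle between bottle's own z axis and vertical below 0.1 rad and height (world z) of bottle below 0.006 m and linear speed of bottle below 0.01 m/s and contact force between each of the arm, the fingers and bottle below 0.1 N and contact force between bottle and slide below 0.1 N and contact force between bottle and panel below 0.1 N); the arm keeps its last pose, push and grip.
It fails at once if the bottle is let go in the air (base more than 40 mm above the desk) (height (world z) of bottle above 0.04 m and contact force between anything else and bottle below 0.02 N).
It fails at once if the mug is knocked (moved over 25 mm) (distance of mug from where it was at the start of the episode above 0.025 m).
It fails at once if the hammer is knocked (moved over 25 mm) (distance of hammer from where it was at the start of the episode above 0.025 m).
It fails at once if the hex keys are knocked (moved over 25 mm) (distance of hex_keys from where it was at the start of the episode above 0.025 m).
It fails at once if the cabinet door is moved (handle over 25 mm) (distance of cabinet_door0_handle from where it was at the start of the episode above 0.025 m).
It also fails if it takes over 48 s, if anything falls off the work surface, if the arm or the gripper's body presses on something with over 40 N, if the wrist force passes 120 N, or if a joint passes its speed limit or range.

## Working session

There is one attempt and no reset: what is moved stays moved. The work goes in short steps, Python scripts to look and compute and a tool call to move; the robot and the scene stay as the last step left them, time stands still between calls to the robot, and variables do not carry over. Pictures are saved under pics/ and viewed, and the job is handed in when it is done.

Besides the shell and the picture viewer there is one more tool, called after "Emit:" by a JSON object that holds its "method" and its "body". apply_moves: Moves the arm, as the interface text tells. Its arguments: {"type":"object","properties":{"rows":{"type":"array"},"gripper":{"type":"number"},"grip_force":{"type":"number"}},"required":["rows"]}

```bash
ls; mkdir -p pics
cat > h.py <<'E'
import numpy as np, cv2, pickle
from scipy.spatial.transform import Rotation as R
def cap(name,fn):
    from plant import capture
    d=capture(name); d={k:(np.array(v)) for k,v in d.items()}
    pickle.dump(d,open(fn+'.pkl','wb')); return d
def load(fn): return pickle.load(open(fn+'.pkl','rb'))
def crop(d,x0,y0,x1,y1,s,fn):
    im=cv2.resize(d['pixels'][y0:y1,x0:x1],None,fx=s,fy=s,interpolation=cv2.INTER_CUBIC); cv2.imwrite('pics/'+fn+'.png',im)
def ray(d,u,v):
    p=cv2.undistortPoints(np.array([[[u,v]]],float),d['intrinsics'],d['D'])[0,0]
    Rm=cv2.Rodrigues(d['rvec'])[0]; return Rm, np.array([p[0],p[1],1.])
def pt(d,u,v):
    Rm,r=ray(d,u,v); z=d['z_map'][int(round(v)),int(round(u))]
    return Rm.T@(r*z-d['tvec'].ravel())
def onz(d,u,v,z):
    Rm,r=ray(d,u,v); c=-Rm.T@d['tvec'].ravel(); w=Rm.T@r
    return c+w*(z-c[2])/w[2]
def proj(d,P): return cv2.projectPoints(np.array(P,float).reshape(-1,3),d['rvec'],d['tvec'],d['intrinsics'],d['D'])[0][:,0]
def cloud(d):
    h,w=d['z_map'].shape; u,v=np.meshgrid(np.arange(w),np.arange(h))
    p=cv2.undistortPoints(np.stack([u,v],-1).reshape(-1,1,2).astype(float),d['intrinsics'],d['D'])[:,0]
    r=np.c_[p,np.ones(len(p))]*d['z_map'].reshape(-1,1)
    Rm=cv2.Rodrigues(d['rvec'])[0]
    return ((r-d['tvec'].ravel())@Rm).reshape(h,w,3)
E
python3 - <<'E'
from h import *
from plant import *
print(get_state(), nose_length)
for n in ['scene','top']:
    d=cap(n,n+'0'); crop(d,0,0,512,384,1.5,n+'0')
    print(-cv2.Rodrigues(d['rvec'])[0].T@d['tvec'].ravel())
E
```

```text
pics
{'time_s': 0.0, 'joints': array([-5.52854911e+01,  2.05892871e+01,  6.35445807e-01, -2.04025252e-02,
       -7.01362665e+01, -1.65072709e+01]), 'qd': array([ 0.07815845, -0.05701393,  0.0906825 ,  0.03963023,  0.0749193 ,
       -0.02683355]), 'joint_torque': array([-1.44930429e-03, -5.82712913e+01,  2.93066275e+01,  6.99723288e+00,
        7.10776090e-03, -1.41165874e-04]), 'tcp_pos': array([ 0.21078081, -0.64085168,  0.29125866]), 'eef_rot': array([-8.99081560e+01,  7.21598071e-03,  1.82002963e+01]), 'contact_force': array([-0.58804266,  0.07438835, -0.48823767]), 'moment': array([ 0.04364616,  0.02931874, -0.00812438]), 'gripper_width': 0.08781352466580014} 0.0656
[ 1.3504826  -0.06831006  0.90965968]
[0.11114806 0.00512906 1.77909138]
```

View pics/scene0.png

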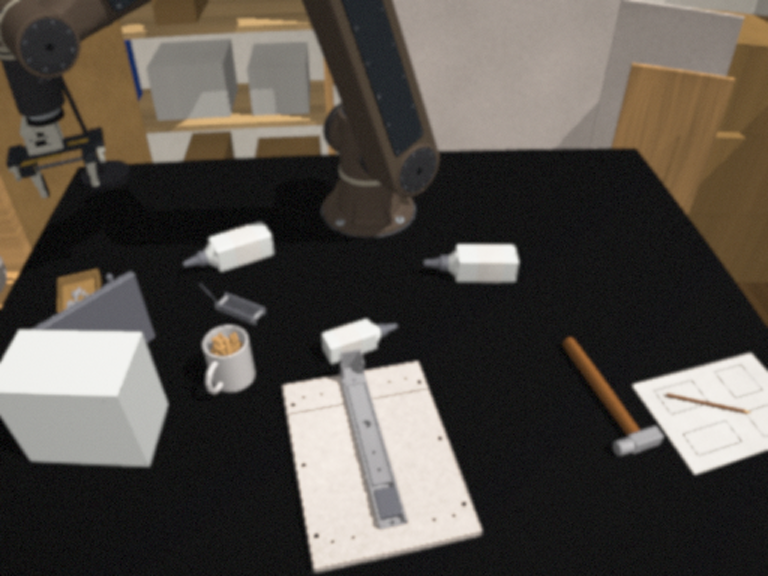

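View pics/top0.png

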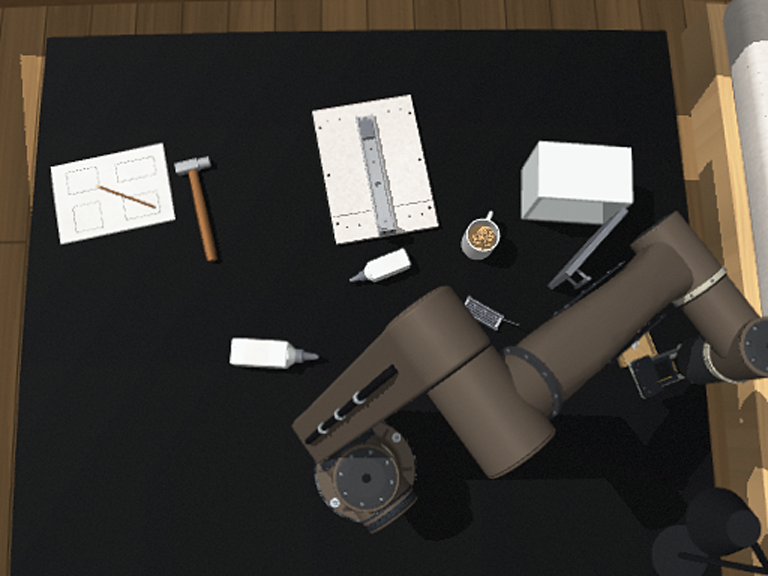

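Bottle candidates, in scene-picture pixels: A (350,340) in front of the bracket with its nozzle to the robot's left, B (240,247), C (485,263). B and C look bigger. A matches the description, so I'll check it in a close crop and measure all three.

Run:
```python
from h import *
d=load('top0'); crop(d,200,50,310,200,5,'topc'); 
s=load('scene0'); crop(s,180,200,330,390,4,'scc'); 
for n,d in (('top',d),('scene',s)):
    C=cloud(d); m=(d['pixels'].min(-1)>140)&(d['z_map']>0)
    # white bits above the desk
    m&=(C[...,2]>0.02)&(C[...,2]<0.09)&(C[...,0]>0)&(C[...,0]<0.62)
    k,l,st,c=cv2.connectedComponentsWithStats(m.astype(np.uint8))
    for i in range(1,k):
        if st[i,4]>60:
            P=C[l==i]; r=cv2.minAreaRect(P[:,:2].astype(np.float32)); print(n,c[i],st[i,4],np.round(P.mean(0),3),np.round(r[0],3),np.round(r[1],3),round(r[2],1),'zmax',P[:,2].max().round(3))
```

```text
top [229.91752577 152.4742268 ] 97 [0.59  0.041 0.023] [0.588 0.036] [0.06  0.067] 3.2 zmax 0.03
top [253.81168831 149.38311688] 154 [ 0.598 -0.049  0.034] [ 0.595 -0.046] [0.083 0.049] 89.9 zmax 0.087
top [257.33707865 175.98314607] 356 [ 0.493 -0.059  0.046] [ 0.493 -0.058] [0.047 0.113] 22.1 zmax 0.063
top [173.70364964 234.76350365] 685 [0.282 0.243 0.061] [0.282 0.24 ] [0.151 0.062] 85.8 zmax 0.073
scene [158.79976162 162.73897497] 839 [ 0.196 -0.306  0.052] [ 0.183 -0.315] [0.071 0.157] 21.9 zmax 0.067
scene [322.79214781 173.60161663] 866 [0.293 0.242 0.053] [0.281 0.238] [0.155 0.064] 84.9 zmax 0.07
scene [233.89197531 224.80709877] 648 [ 0.502 -0.06   0.045] [ 0.514 -0.046] [0.105 0.117] 23.6 zmax 0.081
scene [153.82832618 246.63304721] 466 [ 0.584 -0.282  0.056] [ 0.575 -0.292] [0.042 0.095] 36.8 zmax 0.089
scene [253.65       251.93653846] 520 [ 0.593 -0.009  0.026] [ 0.586 -0.003] [0.156 0.068] 89.9 zmax 0.045
```

View pics/topc.png

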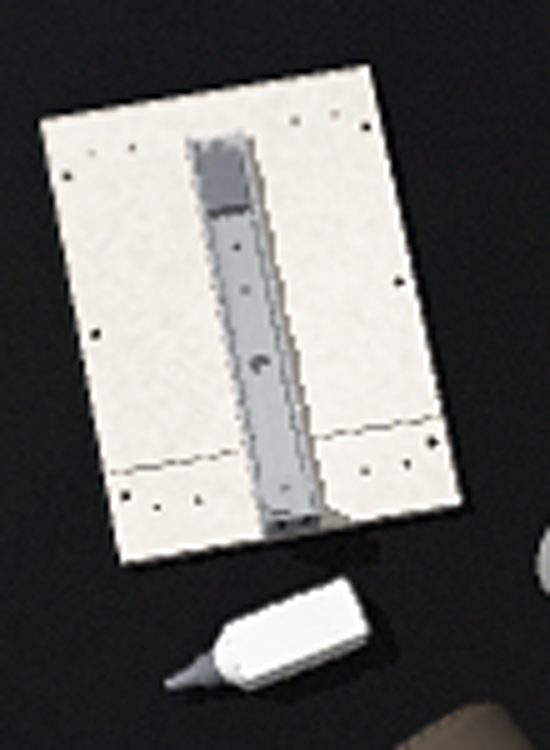

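View pics/scc.png

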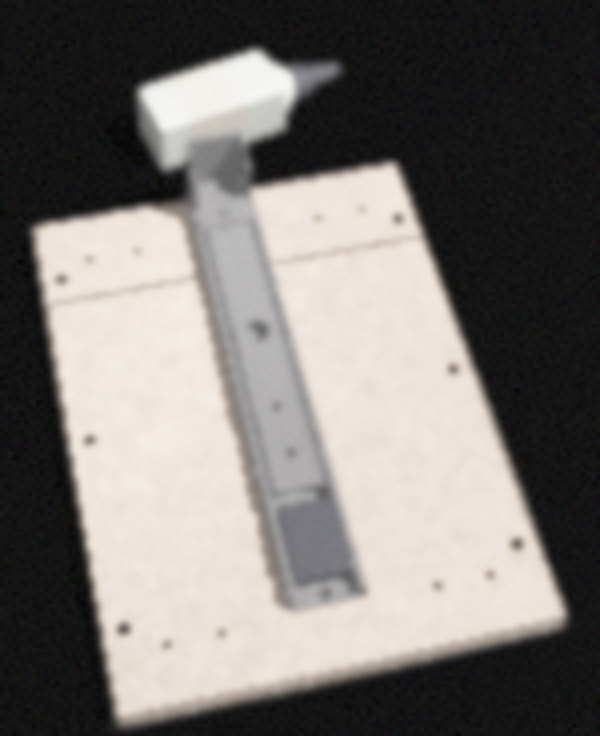

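A is the target: its side is about 46 mm, while B and C stand about 63–70 mm tall. Next I'll measure the panel and bottle accurately.

Run:
```python
from h import *
t=load('top0'); s=load('scene0')
T=lambda x,y:((x+.5)/5-.5+200,(y+.5)/5-.5+50)
S=lambda x,y:((x+.5)/4-.5+180,(y+.5)/4-.5+200)
for nm,d,F,L in (('top',t,T,[(120,563),(463,505),(371,65),(41,119)]),('sc',s,S,[(400,163),(33,227),(117,712),(568,618)])):
    P=np.array([onz(d,*F(*p),0.018)[:2] for p in L]); print(nm,'corners FL FR BR BL' if nm=='top' else 'FL FR BR BL',P.round(4).tolist())
    c=[P[3]-P[0],P[2]-P[1],P[0]-P[1],P[3]-P[2]]
    print([ (np.linalg.norm(v).round(4),np.degrees(np.arctan2(v[1],v[0])).round(2)) for v in c],'front mid',(P[0]+P[1])/2)
def o(nm,d,F,p,z): print(nm,onz(d,*F(*p),z).round(4))
for p in [(112,470),(240,452),(316,438),(437,417)]: o('line t',t,T,p,.018)
for p in [(50,302),(195,275),(280,262),(415,238)]: o('line s',s,S,p,.018)
o('hole t',t,T,(260,363),.031); o('hole s',s,S,(260,328),.031)
for p in [(347,577),(369,630),(250,688),(214,650),(222,635)]: o('bot t',t,T,p,.046)
o('tip t',t,T,(165,687),.023)
for p in [(262,50),(295,75),(160,133),(140,88)]: o('bot s',s,S,p,.046)
o('tip s',s,S,(342,69),.023)
```

```text
top corners FL FR BR BL [[0.5545, 0.0648], [0.5953, -0.194], [0.9545, -0.1359], [0.9124, 0.1231]]
[(np.float64(0.3626), np.float64(9.25)), (np.float64(0.3639), np.float64(9.19)), (np.float64(0.262), np.float64(98.95)), (np.float64(0.2623), np.float64(99.23))] front mid [ 0.57491976 -0.0645786 ]
sc FL FR BR BL [[0.5476, 0.0691], [0.5909, -0.1926], [0.9454, -0.1335], [0.9069, 0.1252]]
[(np.float64(0.3637), np.float64(8.88)), (np.float64(0.3594), np.float64(9.48)), (np.float64(0.2653), np.float64(99.38)), (np.float64(0.2616), np.float64(98.45))] front mid [ 0.56924611 -0.06176475]
line t [0.6269 0.0701 0.018 ]
line t [ 0.6394 -0.0267  0.018 ]
line t [ 0.6496 -0.0844  0.018 ]
line t [ 0.6648 -0.1769  0.018 ]
line s [ 0.6571 -0.1786  0.018 ]
line s [ 0.6401 -0.0812  0.018 ]
line s [ 0.6326 -0.0231  0.018 ]
line s [0.6179 0.0714 0.018 ]
hole t [ 0.7054 -0.043   0.031 ]
hole s [ 0.6969 -0.0402  0.031 ]
bot t [ 0.5341 -0.1031  0.046 ]
bot t [ 0.4938 -0.1181  0.046 ]
bot t [ 0.452  -0.0299  0.046 ]
bot t [ 0.4808 -0.0042  0.046 ]
bot t [ 0.4919 -0.0102  0.046 ]
tip t [0.4584 0.0324 0.023 ]
bot s [ 0.4528 -0.0249  0.046 ]
bot s [ 0.4809 -0.0022  0.046 ]
bot s [ 0.533  -0.1021  0.046 ]
bot s [ 0.487  -0.1161  0.046 ]
tip s [0.4536 0.0356 0.023 ]
```

Emit:
{"method": "apply_moves", "body": {"rows": [[[0.03,0.0,0.036],-5],[[0.06,0.0,0.072],-10],[[0.09,0,0.108],-15],[[0.09,0,0.108],-15]], "gripper": 1.0}}

```text
time_s: 0.6
tcp_pos: [0.2634, -0.5081, 0.2926]
eef_rot: [-90.0, -0.0, 33.4]
contact_force: [0.1, -0.7, 0.4]
gripper_width: 0.0876
```

Run:
```python
from h import *
t=load('top0')
# hammer & bottles heights map check in left region
for u,v in [(141,172),(137,150),(130,112),(118,112)]: print((u,v),pt(t,u,v).round(3))
C=cloud(t); 
# bracket: points with z>.06 near
s=load('scene0')
for d in (t,s):
    C=cloud(d); m=(C[...,0]>.53)&(C[...,0]<.63)&(abs(C[...,1]+.06)<.05)&(C[...,2]>.05)
    print(m.sum(), np.argwhere(m).min(0),np.argwhere(m).max(0),C[m].min(0).round(3),C[m].max(0).round(3),C[m].mean(0).round(3))
```

```text
(141, 172) [0.522 0.373 0.021]
(137, 150) [0.606 0.389 0.023]
(130, 112) [0.761 0.423 0.013]
(118, 112) [0.756 0.465 0.029]
42 [147 252] [156 263] [ 0.567 -0.082  0.051] [ 0.597 -0.041  0.087] [ 0.576 -0.063  0.066]
142 [232 226] [248 242] [ 0.562 -0.084  0.05 ] [ 0.596 -0.041  0.081] [ 0.572 -0.063  0.065]
```

Emit:
{"method": "apply_moves", "body": {"rows": [[[0.037,0,0.024],-6.6],[[0.074,0,0.049],-13.2],[[0.111,0,0.073],-19.8],[[0.149,0,0.097],-26.4],[[0.186,0,0.122],-33],[[0.223,0,0.146],-39.7],[[0.26,0,0.17],-46.3],[[0.297,0,0.195],-52.9],[[0.334,0.01,0.219],-59.5],[[0.371,0.03,0.243],-66.1],[[0.408,0.06,0.268],-72.7],[[0.4455,0.09,0.292],-79.3],[[0.4455,0.13,0.292],-79.3],[[0.4455,0.13,0.292],-79.3],[[0.4455,0.13,0.292],-79.3]]}}

```text
time_s: 2.48
tcp_pos: [0.4762, -0.0226, 0.1632]
eef_rot: [-90.0, 0.0, 112.5]
contact_force: [0.5, 0.1, -0.2]
gripper_width: 0.0877
```

Run:
```python
from h import *
for n in ['scene','top']:
    d=cap(n,n+'1')
    if n=='scene': crop(d,160,130,330,290,4,'s1')
    else: crop(d,180,90,320,220,5,'t1')
```

```text
(no output)
```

View pics/s1.png

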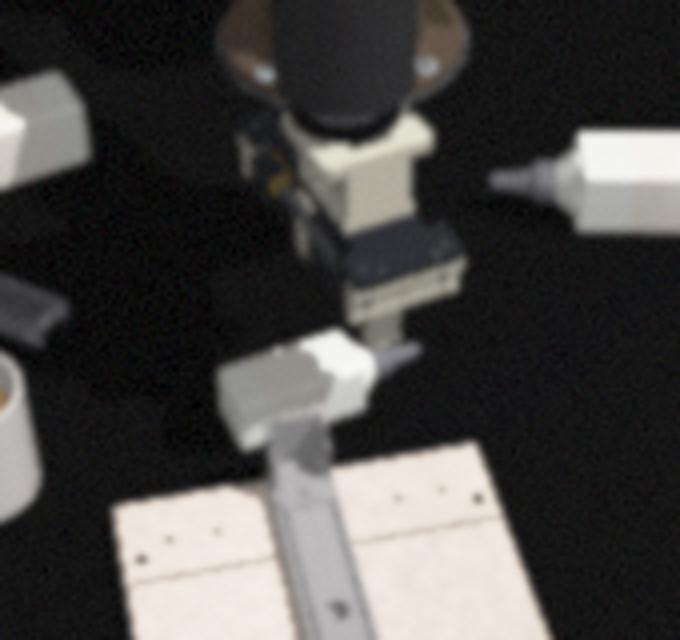

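Run:
```python
from h import *
a=np.array([-.383,.924,0]); n=np.array([.924,.383,0]); b=np.array([.512,-.110,0])
for nm,x0,y0,k in (('scene',160,130,4),('top',180,90,5)):
    d=load(nm+'1'); im=cv2.resize(d['pixels'][y0:y0+160,x0:x0+170],None,fx=k,fy=k,interpolation=cv2.INTER_CUBIC)
    def q(P): p=(proj(d,P)-[x0,y0]+.5)*k-.5; return p.astype(int)
    for z in (0,.046):
        pts=[b+a*s+n*w+[0,0,z] for s,w in((0,-.023),(0,.023),(.1,.023),(.1,-.023))]
        cv2.polylines(im,[q(pts)],True,(0,0,255),1)
    cv2.polylines(im,[q([b+a*.1+[0,0,.023],b+a*.153+[0,0,.023]])],False,(0,255,0),1)
    cv2.polylines(im,[q([b+a*.095+n*.023+[0,0,.0],b+a*.095+n*.023+[0,0,.046],b+a*.095-n*.023+[0,0,.046]])],False,(255,0,0),1)
    cv2.imwrite('pics/m_%s.png'%nm,im[:600,:800])
```

```text
(no output)
```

View pics/m_scene.png

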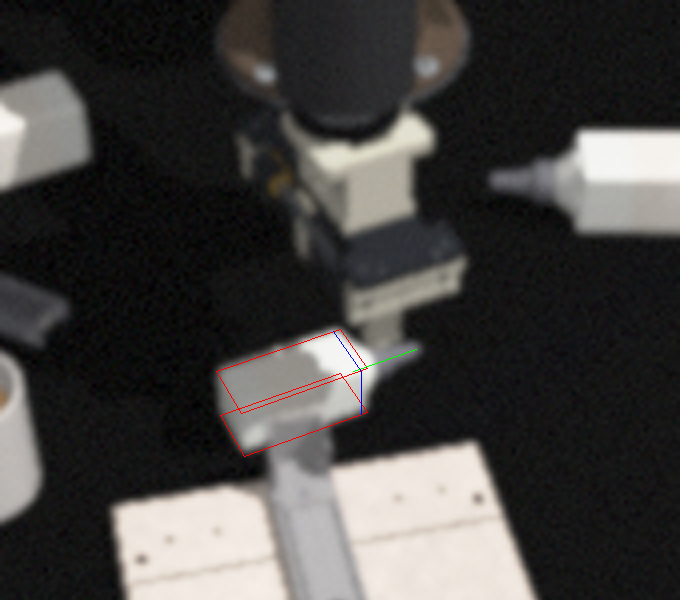

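View pics/m_top.png

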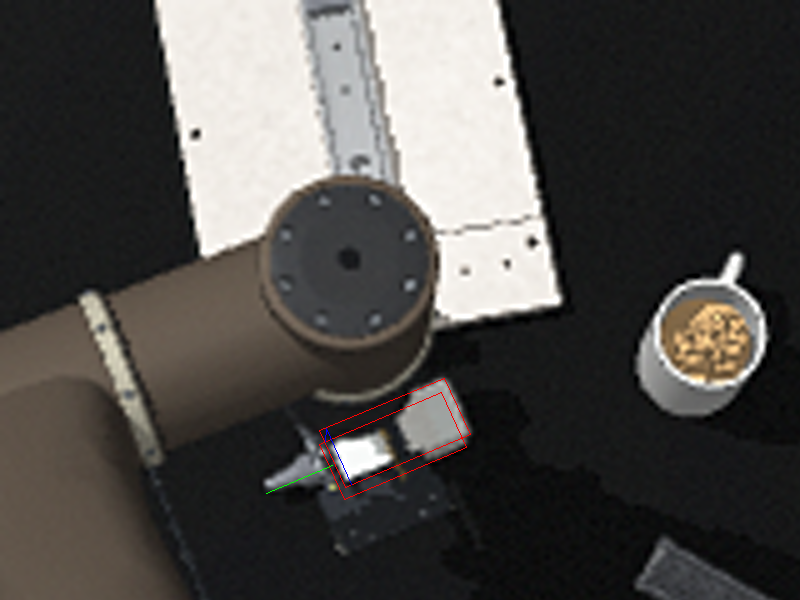

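The box model overlays the bottle well in both views. I'll descend and grip at s≈95 mm.

Emit:
{"method": "apply_moves", "body": {"rows": [[[0,0.025,0],0],[[0,0.05,0],0],[[0,0.07,0],0],[[0,0.079,0],0],[[0,0.079,0],0]]}}

```text
time_s: 3.2
tcp_pos: [0.4758, -0.0223, 0.0837]
eef_rot: [-90.0, 0.0, 112.5]
contact_force: [0.7, 0.0, -0.5]
gripper_width: 0.0875
```

Emit:
{"method": "apply_moves", "body": {"rows": [[[0,0,0],0],[[0,0,0],0],[[0,0,0],0],[[0,0,0],0],[[0,0,0],0],[[0,0,0],0]], "gripper": 0.0, "grip_force": 15}}

```text
time_s: 3.95
tcp_pos: [0.4755, -0.0221, 0.0832]
eef_rot: [-90.0, 0.0, 112.5]
contact_force: [-0.4, -0.0, 1.7]
gripper_width: 0.0461
```

Gripped at 46 mm. Lift 30 mm and carry it to the left.

Emit:
{"method": "apply_moves", "body": {"rows": [[[0,-0.015,0],0],[[0,-0.03,0],0],[[0.01,-0.03,0.002],0],[[0.03,-0.03,0.006],0],[[0.06,-0.03,0.012],0],[[0.1,-0.03,0.019],0],[[0.14,-0.03,0.026],0],[[0.18,-0.03,0.033],0],[[0.215,-0.03,0.04],0],[[0.24,-0.03,0.045],0],[[0.255,-0.03,0.047],0],[[0.26,-0.03,0.048],0],[[0.26,-0.03,0.048],0],[[0.26,-0.03,0.048],0]]}}

```text
time_s: 5.7
tcp_pos: [0.3318, 0.1995, 0.1131]
eef_rot: [-90.0, -0.0, 112.5]
contact_force: [0.6, 0.1, -2.7]
gripper_width: 0.046
```

Run:
```python
from h import *
d=cap('scene','scene2'); crop(d,200,110,370,270,4,'s2')
from plant import get_state
print(get_state()['contact_force'])
```

```text
[-0.45333863 -0.30062449 -1.70821743]
```

View pics/s2.png

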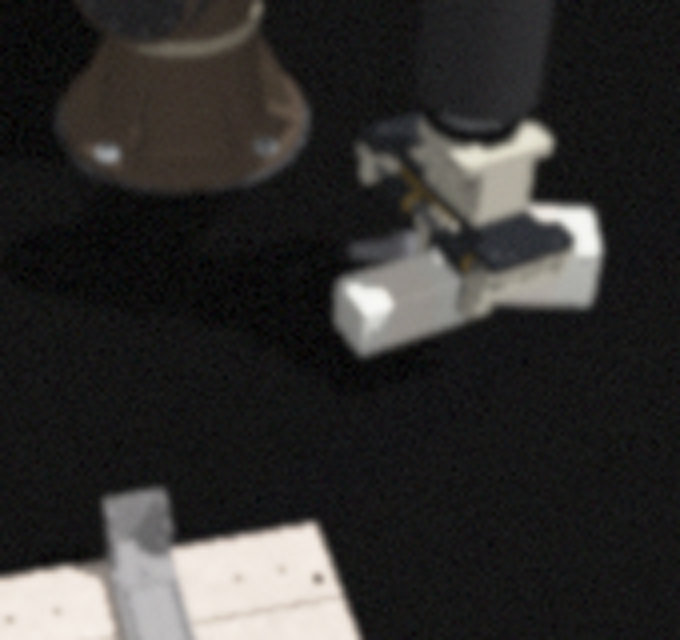

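I had the tool-z sign reversed, so the bottle is too close to the robot, next to look-alike C. I'll move it back out along −tz.

Emit:
{"method": "apply_moves", "body": {"rows": [[[0,0,-0.012],0],[[0,0,-0.04],0],[[0,0,-0.075],0],[[0,0,-0.1],0],[[0,0,-0.11],0],[[0,0,-0.11],0],[[0,0,-0.11],0]]}}

```text
time_s: 6.62
tcp_pos: [0.4325, 0.2411, 0.113]
eef_rot: [-90.0, 0.0, 112.5]
contact_force: [-0.2, 0.5, -2.3]
gripper_width: 0.0463
```

Run:
```python
from h import *
d=cap('scene','scene3'); crop(d,200,110,370,270,4,'s3')
d=cap('top','top3'); crop(d,130,120,280,270,4,'t3')
```

```text
(no output)
```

View pics/s3.png

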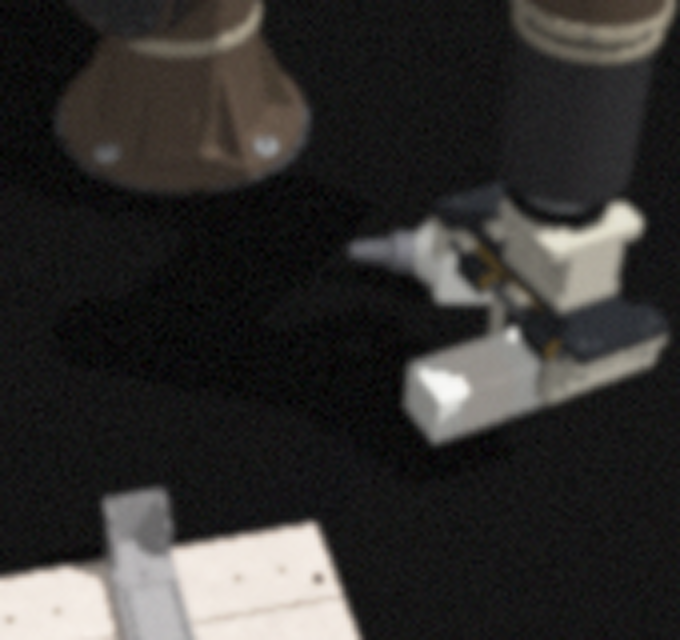

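View pics/t3.png

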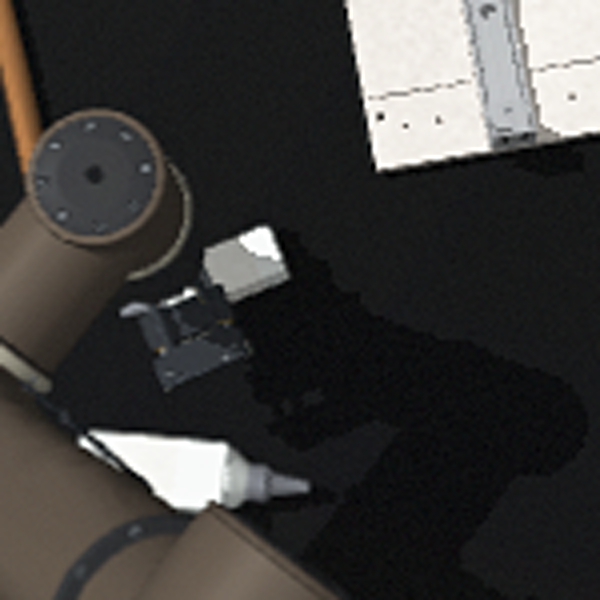

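Look-alike C is untouched and the bottle is still level. I'll lower it to the desk, ease the grip, and roll it up about its base edge by moving on an arc.

Emit:
{"method": "apply_moves", "body": {"rows": [[[0,0.015,0],0],[[0,0.026,0],0],[[0,0.0295,0],0],[[0,0.0295,0],0],[[0,0.0295,0],0]]}}

```text
time_s: 7.35
tcp_pos: [0.4333, 0.242, 0.0839]
eef_rot: [-90.0, -0.0, 112.5]
contact_force: [-0.4, 0.4, -2.3]
gripper_width: 0.0458
```

Emit:
{"method": "apply_moves", "body": {"rows": [[[0,0,0],0],[[0,0,0],0],[[-0.002,-0.008,0],0],[[-0.0055,-0.016,0],0],[[-0.009,-0.024,0],0],[[-0.0136,-0.031,0],0],[[-0.019,-0.038,0],0],[[-0.0243,-0.044,0],0],[[-0.03,-0.05,0],0],[[-0.037,-0.0555,0],0],[[-0.037,-0.0555,0],0]], "grip_force": 5}}

```text
time_s: 8.72
tcp_pos: [0.4477, 0.2073, 0.1395]
eef_rot: [-90.0, -0.0, 112.5]
contact_force: [0.1, 0.3, -2.1]
gripper_width: 0.0457
```

Run:
```python
from h import *
d=cap('scene','scene4'); crop(d,200,110,370,270,4,'s4')
```

```text
(no output)
```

View pics/s4.png

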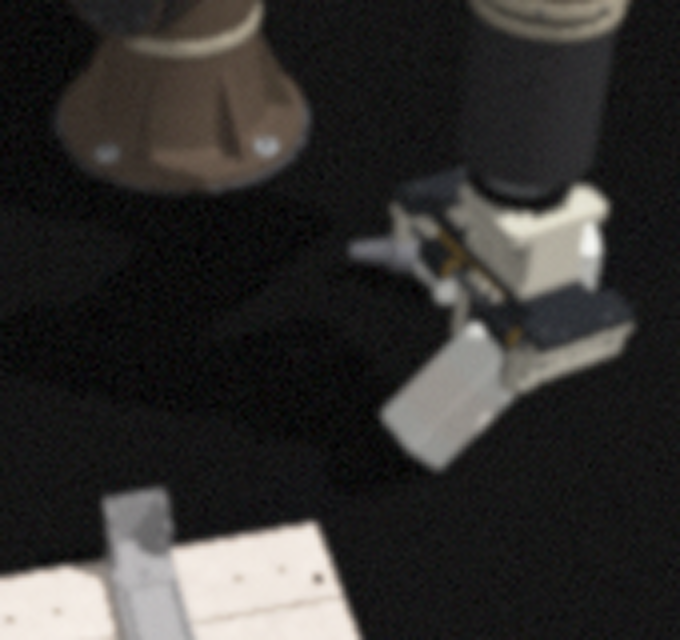

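The bottle has swung about 30° in the grip and its base is just clear of the desk. I'll lower a little and lighten the grip so the base edge bears and it keeps turning.

Emit:
{"method": "apply_moves", "body": {"rows": [[[0,0.006,0],0],[[0,0.012,0],0],[[0,0.012,0],0]], "grip_force": 4}}

```text
time_s: 9.15
tcp_pos: [0.4472, 0.2076, 0.1265]
eef_rot: [-90.0, 0.0, 112.5]
contact_force: [0.6, -0.1, -2.3]
gripper_width: 0.046
```

Emit:
{"method": "apply_moves", "body": {"rows": [[[0,0.012,0],0],[[0,0.012,0],0],[[0,0.012,0],0]], "grip_force": 3}}

```text
time_s: 9.52
tcp_pos: [0.4469, 0.2068, 0.1145]
eef_rot: [-89.9, 0.1, 112.5]
contact_force: [-0.2, 0.5, -1.7]
gripper_width: 0.0463
```

Run:
```python
from h import *
d=cap('scene','scene5'); crop(d,200,110,370,270,4,'s5')
```

```text
(no output)
```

View pics/s5.png

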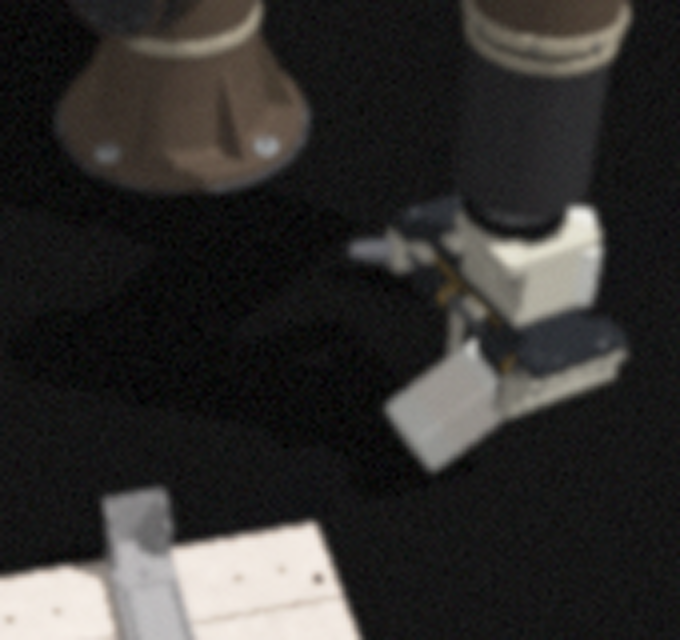

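Emit:
{"method": "apply_moves", "body": {"rows": [[[-0.005,-0.006,0],0],[[-0.0107,-0.012,0],0],[[-0.017,-0.018,0],0],[[-0.0234,-0.023,0],0],[[-0.03,-0.027,0],0],[[-0.038,-0.031,0],0],[[-0.038,-0.031,0],0]]}}

```text
time_s: 10.45
tcp_pos: [0.4622, 0.172, 0.1464]
eef_rot: [-90.0, -0.0, 112.5]
contact_force: [-0.2, 1.4, -2.7]
gripper_width: 0.0459
```

Run:
```python
from h import *
d=cap('scene','scene6'); crop(d,200,110,370,270,4,'s6')
```

```text
(no output)
```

View pics/s6.png

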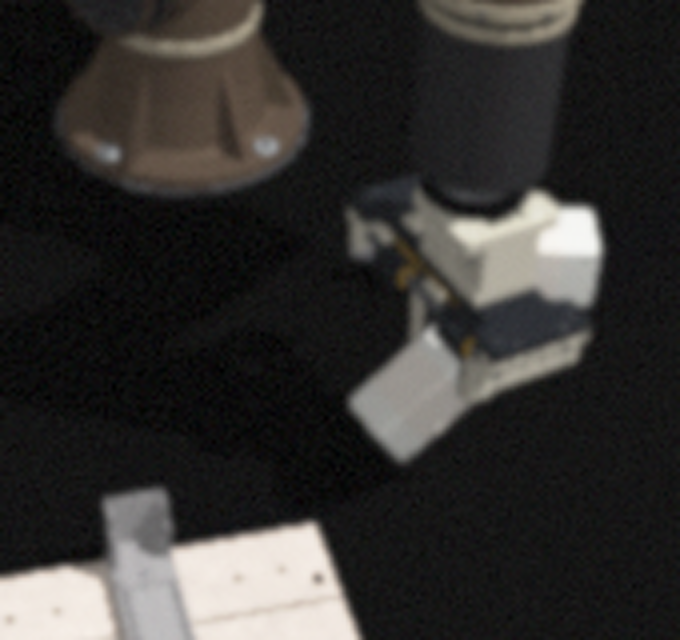

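Run:
```python
from h import *
d=load('scene6'); C=cloud(d)
x0,y0,k=200,110,4
for (x,y) in [(355,400),(400,455),(430,335),(458,400),(395,420),(430,360),(440,410),(370,400)]:
    u,v=(x+.5)/k-.5+x0,(y+.5)/k-.5+y0; P=pt(d,u,v); print((x,y),P.round(4),'s rel pivot',((P-np.array([.4622,.172,0]))@[-.383,.924,0]).round(4),'n',((P-np.array([.4622,.172,0]))@[.924,.383,0]).round(4))
```

```text
(355, 400) [0.4716 0.1016 0.0662] s rel pivot -0.0686 n -0.0183
(400, 455) [0.4987 0.1336 0.0339] s rel pivot -0.0495 n 0.019
(430, 335) [0.4513 0.157  0.109 ] s rel pivot -0.0097 n -0.0159
(458, 400) [0.4854 0.1752 0.0747] s rel pivot -0.0059 n 0.0227
(395, 420) [0.5002 0.1266 0.0719] s rel pivot -0.0565 n 0.0177
(430, 360) [0.4706 0.1544 0.102 ] s rel pivot -0.0195 n 0.001
(440, 410) [0.4903 0.1615 0.0702] s rel pivot -0.0205 n 0.022
(370, 400) [0.4748 0.1122 0.0686] s rel pivot -0.0601 n -0.0113
```

Depth readings put the bottle at 36°, with the base edge about 29 mm up and the grip now at s≈70 mm, because my extra lowering made it slip. I'll lay it back down gently, release, and regrip near the top of its sides, close to the shoulder. Held there it swings more easily.

Emit:
{"method": "apply_moves", "body": {"rows": [[[0,0.012,0],0],[[0,0.024,0],0],[[0.004,0.032,0],0],[[0.01,0.04,0],0],[[0.016,0.048,0],0],[[0.024,0.056,0],0],[[0.028,0.061,0],0],[[0.028,0.061,0],0],[[0.028,0.061,0],0]]}}

```text
time_s: 11.62
tcp_pos: [0.4512, 0.1983, 0.0852]
eef_rot: [-90.0, -0.0, 112.5]
contact_force: [-0.2, 0.2, -1.6]
gripper_width: 0.0461
```

Emit:
{"method": "apply_moves", "body": {"rows": [[[0,0,0],0],[[0,0,0],0],[[0,0,0],0],[[0,-0.03,0],0],[[0,-0.07,0],0],[[0,-0.07,0],0]], "gripper": 1.0}}

```text
time_s: 12.38
tcp_pos: [0.4526, 0.1995, 0.1582]
eef_rot: [-90.3, -0.1, 112.5]
contact_force: [0.3, -0.4, -0.4]
gripper_width: 0.0877
```

Run:
```python
from h import *
d=cap('scene','scene7'); crop(d,200,110,370,270,4,'s7')
d=cap('top','top7'); crop(d,130,120,280,270,4,'t7')
```

```text
(no output)
```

View pics/s7.png

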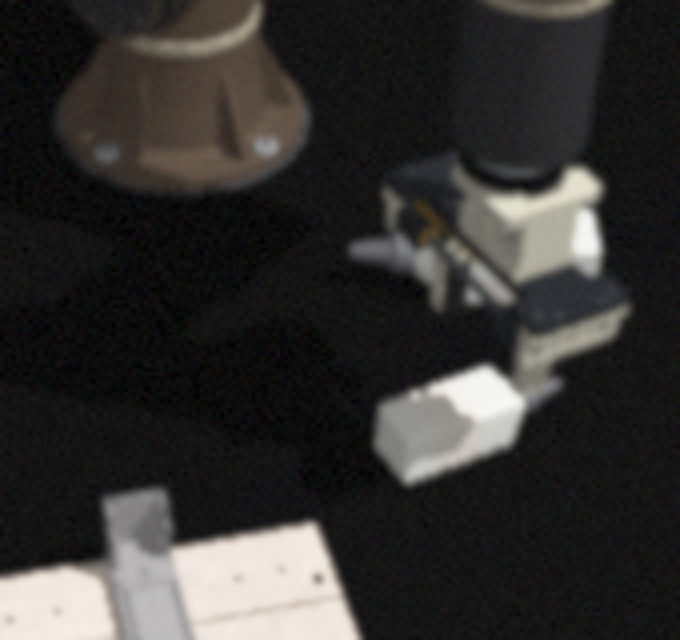

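View pics/t7.png

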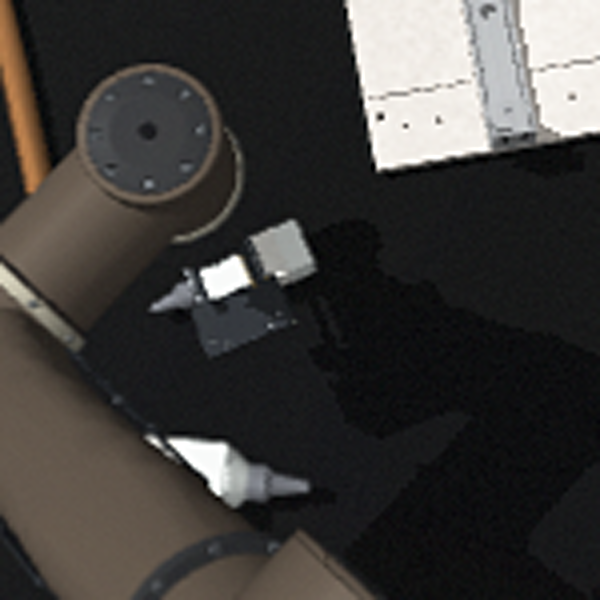

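Run:
```python
from h import *
p=np.array([.4526,.1995]); a=np.array([-.383,.924]); n=np.array([.924,.383])
def f(nm,d,pts,x0,y0,k,z):
    for x,y in pts:
        P=onz(d,(x+.5)/k-.5+x0,(y+.5)/k-.5+y0,z)[:2]; print(nm,(x,y),P.round(4),'s',((P-p)@a).round(4),'n',((P-p)@n).round(4))
d=load('scene7'); f('s',d,[(379,405),(410,440),(524,400),(487,367)],200,110,4,.046); f('s tip',d,[(560,382)],200,110,4,.023)
t=load('top7'); f('t',t,[(297,219),(316,269)],130,120,4,.046); f('t tip',t,[(151,309)],130,120,4,.023)
```

```text
s (379, 405) [0.4571 0.123 ] s -0.0724 n -0.0251
s (410, 440) [0.4956 0.1406] s -0.0709 n 0.0172
s (524, 400) [0.459  0.2338] s 0.0292 n 0.0191
s (487, 367) [0.4205 0.2127] s 0.0245 n -0.0246
s tip (560, 382) [0.4169 0.2747] s 0.0832 n -0.0042
t (297, 219) [0.5028 0.1366] s -0.0774 n 0.0223
t (316, 269) [0.4558 0.1194] s -0.0753 n -0.0277
t tip (151, 309) [0.4256 0.2728] s 0.0781 n 0.0031
```

Emit:
{"method": "apply_moves", "body": {"rows": [[[0.012,0,0],0],[[0.0225,0.02,0],0],[[0.0225,0.045,0],0],[[0.0225,0.058,0],0],[[0.0225,0.058,0],0],[[0.0225,0.058,0],0]]}}

```text
time_s: 13.22
tcp_pos: [0.4429, 0.2194, 0.0975]
eef_rot: [-90.0, 0.0, 112.5]
contact_force: [-0.1, -0.2, 0.1]
gripper_width: 0.0873
```

Emit:
{"method": "apply_moves", "body": {"rows": [[[0,0,0],0],[[0,0,0],0],[[0,0,0],0],[[0,0,0],0],[[0,0,0],0],[[0,0,0],0]], "gripper": 0.0, "grip_force": 3.5}}

```text
time_s: 13.98
tcp_pos: [0.4426, 0.2191, 0.0972]
eef_rot: [-90.0, 0.0, 112.5]
contact_force: [-0.9, -1.1, 1.8]
gripper_width: 0.046
```

Emit:
{"method": "apply_moves", "body": {"rows": [[[-0.004,-0.008,0],0],[[-0.008,-0.015,0],0],[[-0.013,-0.022,0],0],[[-0.0186,-0.029,0],0],[[-0.025,-0.035,0],0],[[-0.0316,-0.041,0],0],[[-0.0316,-0.041,0],0]]}}

```text
time_s: 14.85
tcp_pos: [0.455, 0.1896, 0.1387]
eef_rot: [-90.0, -0.0, 112.5]
contact_force: [-0.9, 0.5, 0.3]
gripper_width: 0.0462
```

Run:
```python
from h import *
d=cap('scene','scene8'); crop(d,200,110,370,270,4,'s8')
```

```text
(no output)
```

View pics/s8.png

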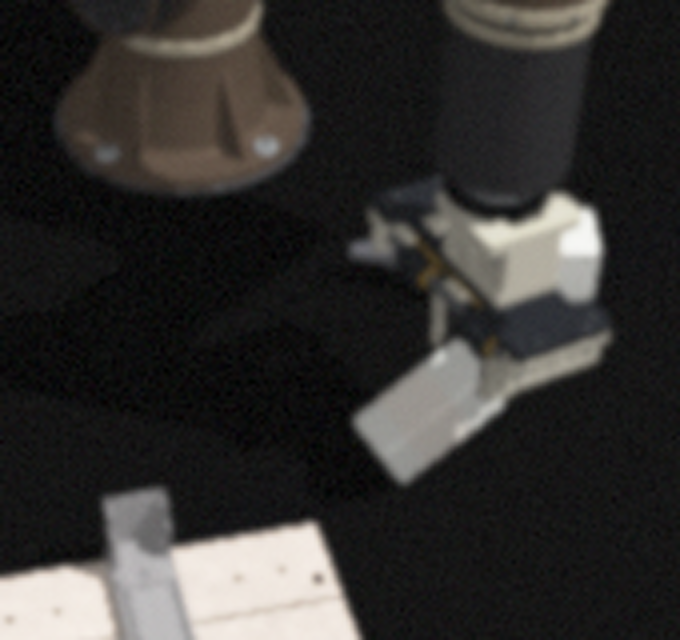

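The base edge now carries some of the weight and the bottle is tilting along the arc. Continue.

Emit:
{"method": "apply_moves", "body": {"rows": [[[-0.005,-0.004,0],0],[[-0.01,-0.007,0],0],[[-0.0148,-0.0095,0],0],[[-0.02,-0.012,0],0],[[-0.025,-0.014,0],0],[[-0.031,-0.016,0],0],[[-0.031,-0.016,0],0]]}}

```text
time_s: 15.78
tcp_pos: [0.4668, 0.161, 0.1544]
eef_rot: [-90.0, -0.0, 112.5]
contact_force: [-0.8, 1.4, 2.8]
gripper_width: 0.0457
```

Run:
```python
from h import *
d=cap('scene','scene9'); crop(d,200,110,370,270,4,'s9')
```

```text
(no output)
```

View pics/s9.png

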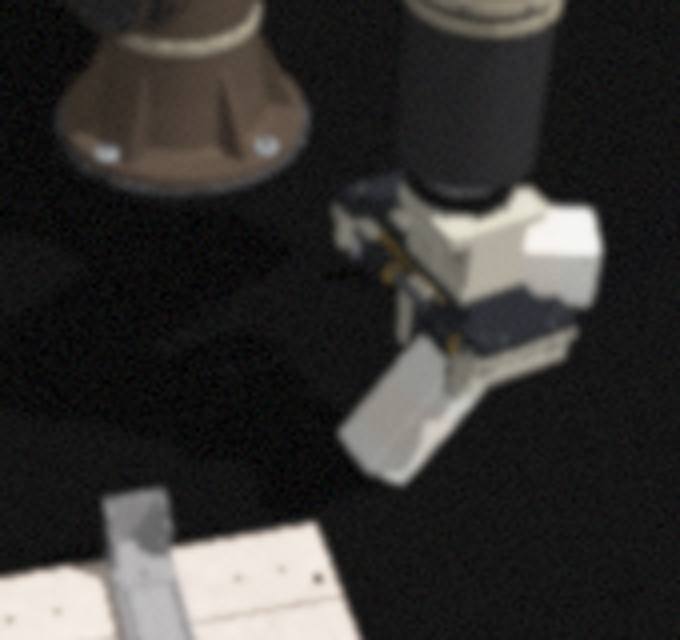

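Emit:
{"method": "apply_moves", "body": {"rows": [[[-0.006,-0.003,0],0],[[-0.012,-0.005,0],0],[[-0.0175,-0.006,0],0],[[-0.023,-0.0065,0],0],[[-0.029,-0.007,0],0],[[-0.035,-0.007,0],0],[[-0.035,-0.007,0],0]]}}

```text
time_s: 16.7
tcp_pos: [0.48, 0.1285, 0.1611]
eef_rot: [-90.0, 0.0, 112.5]
contact_force: [-0.6, -0.3, -2.6]
gripper_width: 0.0459
```

Run:
```python
from h import *
d=cap('scene','scene10'); crop(d,200,110,370,270,4,'s10')
```

```text
(no output)
```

View pics/s10.png

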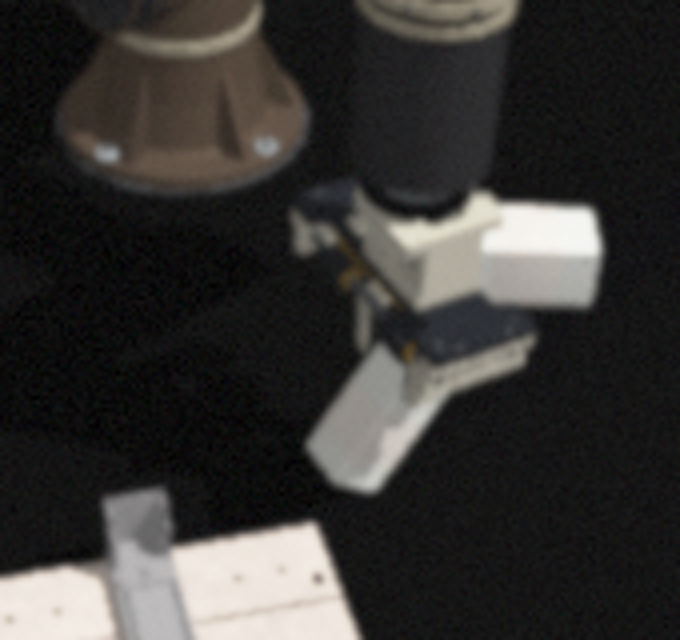

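```bash
cat > ang.py <<'E'
from h import *
def run(fn,p,pts,x0=200,y0=110,k=4):
    d=load(fn); a=np.array([-.383,.924]); n=np.array([.924,.383]); p=np.array(p)
    for x,y in pts:
        P=pt(d,(x+.5)/k-.5+x0,(y+.5)/k-.5+y0); print((x,y),'s',((P[:2]-p)@a).round(4),'n',((P[:2]-p)@n).round(4),'z',P[2].round(4))
E
python3 - <<'E'
from ang import *
run('scene10',(.480,.1285),[(314,440),(335,475),(375,485),(340,420),(360,390),(375,360),(390,375),(395,430),(430,400),(360,470)])
E
```

```text
(314, 440) s -0.0552 n -0.0172 z 0.0403
(335, 475) s -0.0575 n 0.0185 z 0.0374
(375, 485) s -0.023 n 0.0207 z 0.0128
(340, 420) s -0.0405 n -0.007 z 0.0635
(360, 390) s -0.0245 n -0.0083 z 0.0858
(375, 360) s -0.0118 n -0.0114 z 0.1074
(390, 375) s -0.0078 n 0.0035 z 0.1035
(395, 430) s -0.0124 n 0.0234 z 0.0678
(430, 400) s 0.0173 n 0.0208 z 0.083
(360, 470) s -0.0392 n 0.023 z 0.0383
```

The bottle is at 57°, its base edge is 13 mm up, and the pads are at about s=83. I'll lower to contact, then drive toward the base so friction rolls it past the balance point.

Emit:
{"method": "apply_moves", "body": {"rows": [[[0,0.006,0],0],[[0,0.012,0],0],[[0,0.0135,0],0],[[-0.005,0.0125,0],0],[[-0.01,0.012,0],0],[[-0.015,0.011,0],0],[[-0.02,0.01,0],0],[[-0.025,0.009,0],0],[[-0.03,0.008,0],0],[[-0.03,0.008,0],0]]}}

```text
time_s: 18.0
tcp_pos: [0.4914, 0.1008, 0.1531]
eef_rot: [-90.0, 0.0, 112.5]
contact_force: [0.0, 0.3, -1.4]
gripper_width: 0.0462
```

Run:
```python
from h import *
d=cap('scene','scene11'); crop(d,200,110,370,270,4,'s11')
```

```text
(no output)
```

View pics/s11.png

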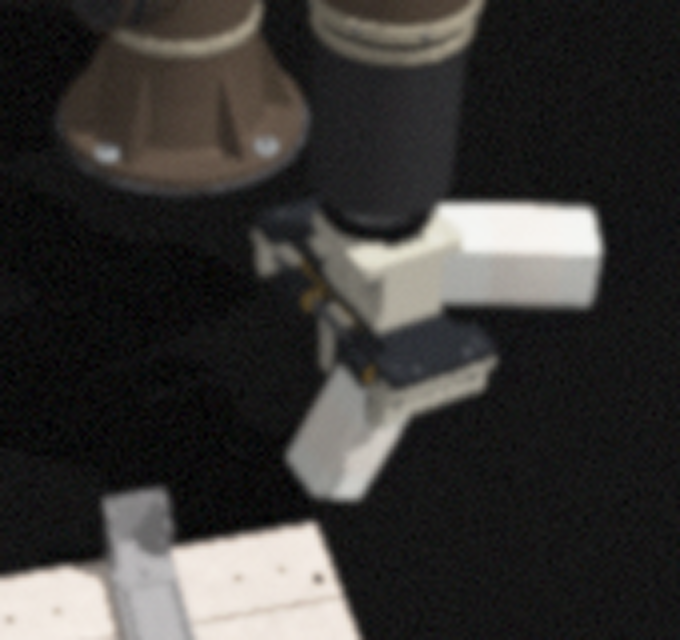

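Run:
```python
from ang import *
run('scene11',(.4914,.1008),[(293,460),(312,492),(355,495),(320,420),(342,380),(350,385),(365,465),(400,430),(330,400)])
```

```text
(293, 460) s -0.0454 n -0.0121 z 0.0329
(312, 492) s -0.0344 n -0.0004 z 0.0046
(355, 495) s -0.0112 n 0.0225 z 0.0122
(320, 420) s -0.0271 n -0.0078 z 0.0699
(342, 380) s -0.0088 n -0.0111 z 0.0991
(350, 385) s -0.0077 n -0.0017 z 0.1016
(365, 465) s -0.0039 n 0.021 z 0.0392
(400, 430) s 0.0598 n -0.0292 z 0.0029
(330, 400) s -0.0173 n -0.0116 z 0.0825
```

The bottle is at 61°, a few degrees short of balance, and the nozzle is starting to reach the palm. I'll carry it back left, touch the base down, then drag toward the base and release while moving. Base friction should tip it the last few degrees.

Emit:
{"method": "apply_moves", "body": {"rows": [[[0.01,-0.004,0],0],[[0.03,-0.004,0],0],[[0.055,-0.004,0],0],[[0.08,-0.004,0],0],[[0.1,-0.004,0],0],[[0.11,-0.004,0],0],[[0.11,0.002,0],0],[[0.11,0.006,0],0],[[0.11,0.008,0],0],[[0.11,0.008,0],0]]}}

```text
time_s: 19.3
tcp_pos: [0.4498, 0.2025, 0.1452]
eef_rot: [-90.0, -0.0, 112.5]
contact_force: [-1.1, 1.0, 2.8]
gripper_width: 0.0459
```

Run:
```python
from h import *
from plant import get_state
print(get_state()['contact_force'],get_state()['tcp_pos'])
d=cap('scene','scene12'); crop(d,200,110,370,270,4,'s12')
```

```text
[-1.12429311  1.00175262  2.76118484] [0.4497553  0.20252389 0.14523884]
```

View pics/s12.png

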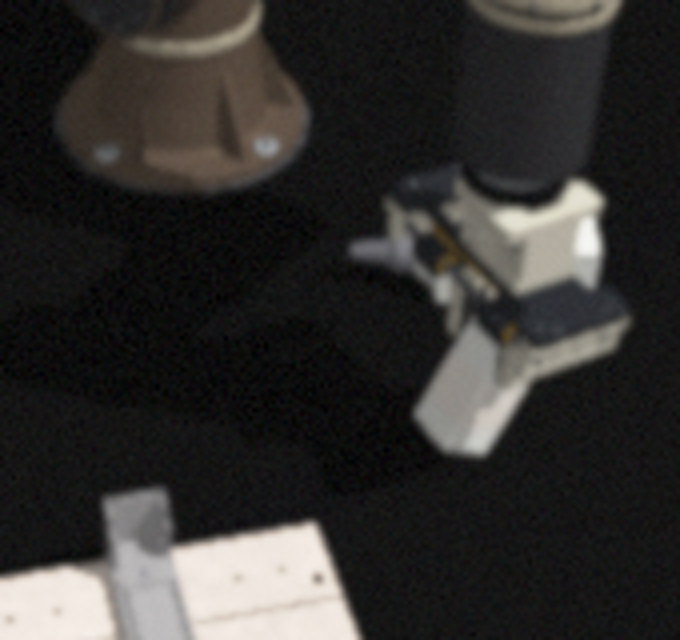

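Emit:
{"method": "apply_moves", "body": {"rows": [[[-0.006,-0.001,0],0],[[-0.018,-0.002,0],0],[[-0.033,-0.002,0],0]]}}

```text
time_s: 19.73
tcp_pos: [0.462, 0.1713, 0.1469]
eef_rot: [-90.0, 0.0, 112.5]
contact_force: [0.3, -0.6, -2.7]
gripper_width: 0.0458
```

Emit:
{"method": "apply_moves", "body": {"rows": [[[-0.015,-0.004,0],0],[[-0.028,-0.02,0],0],[[-0.035,-0.06,0],0],[[-0.035,-0.1,0],0],[[-0.035,-0.1,0],0],[[-0.035,-0.1,0],0]], "gripper": 1.0}}

```text
time_s: 20.48
tcp_pos: [0.4753, 0.1394, 0.2471]
eef_rot: [-90.0, -0.0, 112.5]
contact_force: [-0.5, -0.5, -0.1]
gripper_width: 0.0872
```

Run:
```python
from h import *
d=cap('scene','scene13'); crop(d,200,110,370,270,4,'s13')
```

```text
(no output)
```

View pics/s13.png

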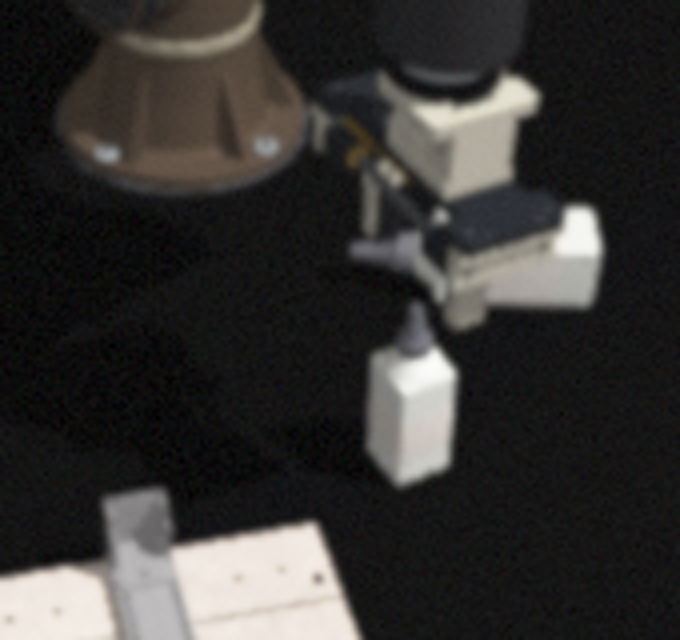

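The bottle now stands upright at crop pixel (410,415), let go. Next I'll move over to the bracket.

Emit:
{"method": "apply_moves", "body": {"rows": [[[-0.01,0,-0.002],5],[[-0.035,0,-0.005],15],[[-0.065,0,-0.008],25.6],[[-0.1,0,-0.01],36],[[-0.135,0,-0.013],46.5],[[-0.165,0,-0.016],57],[[-0.195,0.01,-0.018],67.5],[[-0.215,0.03,-0.02],78],[[-0.2255,0.05,-0.0207],88],[[-0.2255,0.06,-0.0207],98],[[-0.2255,0.06,-0.0207],103.35],[[-0.2255,0.06,-0.0207],103.35],[[-0.2255,0.06,-0.0207],103.35]]}}

```text
time_s: 22.15
tcp_pos: [0.5806, -0.0604, 0.1866]
eef_rot: [-90.0, 0.1, 9.3]
contact_force: [-0.5, 0.2, -0.6]
gripper_width: 0.0876
```

Run:
```python
from h import *
d=cap('scene','scene14'); crop(d,180,130,350,290,4,'s14')
C=cloud(d); m=(d['pixels'].min(-1)>120)&(C[...,2]>.01)&(C[...,2]<.12)&(C[...,0]>.38)&(C[...,0]<.55)&(C[...,1]>.02)&(C[...,1]<.3)
print(m.sum(),C[m].min(0),C[m].max(0),np.median(C[m],0))
u,v=235,237
m=(C[...,0]>.54)&(C[...,0]<.62)&(abs(C[...,1]+.06)<.035)&(C[...,2]>.055)&(C[...,2]<.085)
e=np.array([.9873,.159]);f=np.array([-.159,.9873]);Q=C[m][:,:2]-[.5807,-.061]
print('bracket',m.sum(),np.percentile(Q@e,[2,50,98]).round(4),np.percentile(Q@f,[2,50,98]).round(4))
```

```text
530 [0.46281859 0.04976672 0.01022835] [0.54993329 0.1747799  0.11832989] [0.48951736 0.1429662  0.07151855]
bracket 119 [-0.0154 -0.0116  0.0106] [-0.0214  0.0007  0.0183]
```

View pics/s14.png

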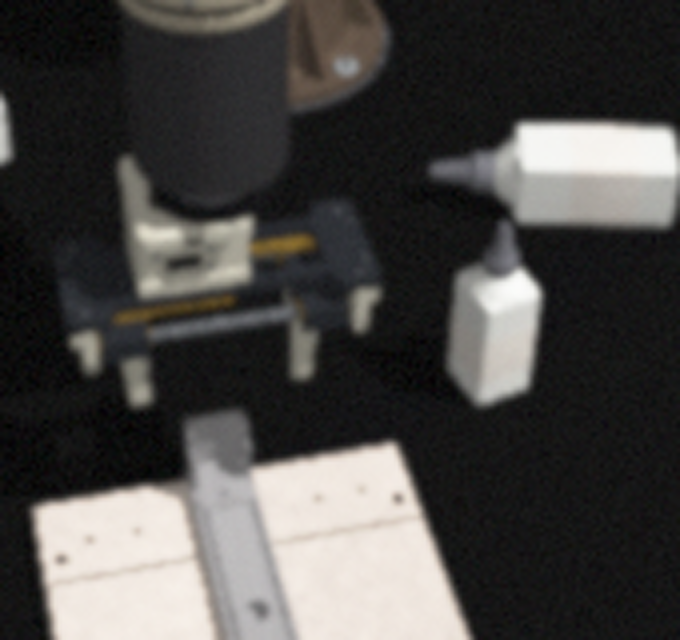

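Emit:
{"method": "apply_moves", "body": {"rows": [[[-0.001,0.025,0],0],[[-0.001,0.05,0],0],[[-0.001,0.072,0],0],[[-0.001,0.082,0],0],[[-0.001,0.082,0],0]]}}

```text
time_s: 22.82
tcp_pos: [0.5796, -0.0605, 0.1048]
eef_rot: [-90.0, 0.1, 9.2]
contact_force: [0.6, -0.1, 1.0]
gripper_width: 0.0876
```

Emit:
{"method": "apply_moves", "body": {"rows": [[[0,0,0],0],[[0,0,0],0],[[0,0,0],0],[[0,0,0],0],[[0,0,0],0],[[0,0,0],0]], "gripper": 0.0, "grip_force": 40}}

```text
time_s: 23.58
tcp_pos: [0.5801, -0.0624, 0.1052]
eef_rot: [-90.1, 0.0, 9.2]
contact_force: [4.0, -13.6, -3.5]
gripper_width: 0.0398
```

Run:
```python
from h import *
d=cap('scene','scene15'); crop(d,200,210,300,330,5,'s15')
```

```text
(no output)
```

View pics/s15.png

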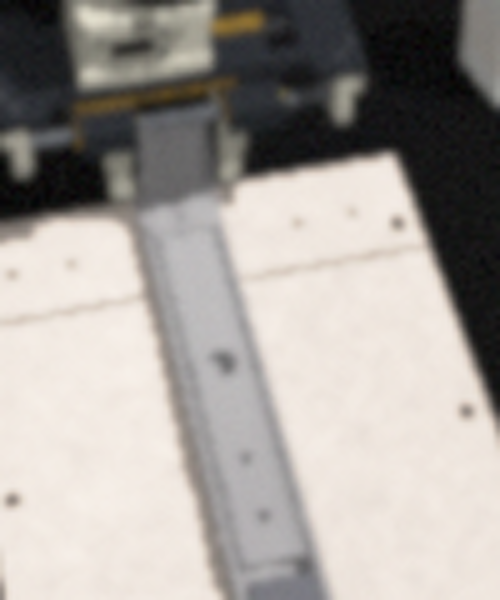

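Emit:
{"method": "apply_moves", "body": {"rows": [[[-0.004,0,-0.002],0],[[-0.012,0,-0.002],0],[[-0.022,0,-0.002],0],[[-0.032,0,-0.002],0],[[-0.042,0,-0.002],0],[[-0.05,0,-0.002],0],[[-0.054,0,-0.002],0],[[-0.054,0,-0.002],0],[[-0.054,0,-0.002],0]]}}

```text
time_s: 24.75
tcp_pos: [0.5281, -0.0712, 0.1053]
eef_rot: [-90.0, -0.1, 9.2]
contact_force: [6.0, -3.5, -6.5]
gripper_width: 0.0397
```

Run:
```python
from h import *
d=cap('scene','scene16'); crop(d,215,225,285,305,8,'s16')
d=cap('top','top16'); crop(d,225,90,295,170,7,'t16')
```

```text
(no output)
```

View pics/s16.png

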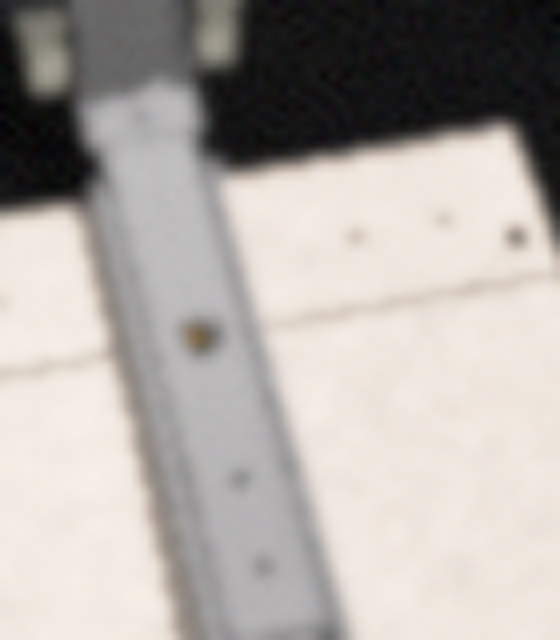

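View pics/t16.png

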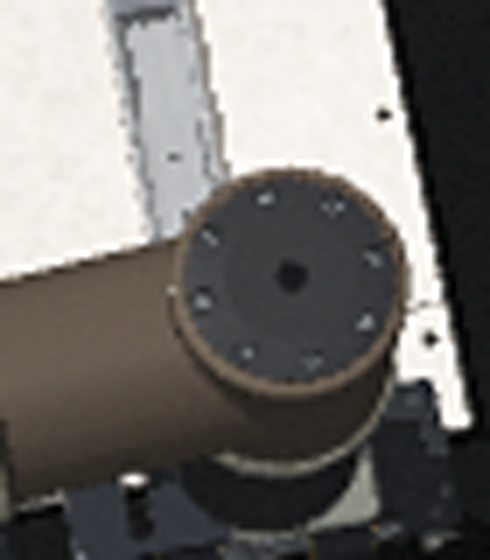

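Run:
```python
from h import *
d=load('scene16'); x0,y0,k=215,225,8
e=np.array([.9873,.159]);f=np.array([-.159,.9873])
S=lambda x,y:((x+.5)/k-.5+x0,(y+.5)/k-.5+y0)
L=[onz(d,*S(*p),.018)[:2]@e for p in [(5,374),(60,364),(108,355),(275,326),(350,313),(450,295),(545,278)]]
print(np.round(L,4)); l=np.mean(L)
# hole centroid by darkness/colour
g=d['pixels'].astype(float); sub=g[258:276,230:250]; 
lum=sub.mean(-1); w=np.clip(150-lum,0,None); v,u=np.mgrid[258:276,230:250]
print(np.round(lum).astype(int)[:, :])
w[lum>135]=0; cu,cv=(w*u).sum()/w.sum(),(w*v).sum()/w.sum(); print('centroid',cu,cv)
H=onz(d,cu,cv,.031); print(H, 'hole-line',H[:2]@e-l, 'y',H[:2]@f)
s0=load('scene0')
```

```text
[0.6211 0.621  0.6208 0.6212 0.6214 0.6214 0.6216]
[[159 160 172 184 188 188 188 190 189 189 189 187 178 163 167 193 219 229
  232 233]
 [159 156 168 182 188 189 188 188 190 189 188 184 181 167 162 186 216 228
  232 232]
 [158 158 167 181 186 188 188 187 188 188 189 187 183 170 163 180 210 227
  233 235]
 [159 159 164 177 184 188 189 188 186 189 189 187 187 175 163 173 201 225
  233 235]
 [155 161 163 172 181 187 188 189 187 189 188 187 187 179 167 167 192 220
  230 234]
 [150 161 159 168 181 186 188 187 184 182 183 182 185 182 169 166 184 214
  227 230]
 [147 159 159 166 179 184 186 179 173 163 164 167 172 179 174 165 178 204
  219 223]
 [145 158 159 162 175 183 181 164 146 132 130 141 156 173 173 164 169 189
  208 213]
 [142 156 161 163 175 182 177 157 130 106 102 115 139 168 174 163 162 183
  206 219]
 [137 151 159 161 171 183 181 164 135 107  97 113 143 167 178 168 162 179
  208 225]
 [136 146 160 161 168 179 183 172 150 121 110 132 156 175 181 173 165 169
  199 221]
 [139 144 158 158 161 173 183 181 168 150 148 161 175 182 181 179 163 164
  189 212]
 [145 141 156 160 158 170 182 185 181 175 174 178 183 186 183 179 169 162
  179 207]
 [148 139 150 159 161 172 181 186 185 184 185 184 187 185 184 182 172 164
  176 203]
 [160 140 146 160 161 169 178 185 185 187 186 186 186 186 186 182 174 164
  173 196]
 [177 145 144 158 161 161 174 183 187 186 184 186 186 186 186 182 179 165
  164 188]
 [183 150 142 156 164 162 167 180 186 184 183 184 185 185 184 183 180 168
  156 176]
 [188 151 138 152 158 158 165 177 184 186 184 187 186 185 186 185 180 169
  156 168]]
centroid 239.7300079176564 266.67537608867775
[ 0.64666436 -0.0505034   0.031     ] hole-line 0.009207386222145453 y -0.15268164349865246
```

Emit:
{"method": "apply_moves", "body": {"rows": [[[-0.003,0,0],0],[[-0.006,0,0],0],[[-0.009,0,0],0],[[-0.009,0,0],0],[[-0.009,0,0],0],[[-0.009,0,0],0]]}}

```text
time_s: 25.6
tcp_pos: [0.5194, -0.0726, 0.1053]
eef_rot: [-90.0, -0.1, 9.2]
contact_force: [7.0, -4.0, -6.8]
gripper_width: 0.0398
```

```bash
cat > meas.py <<'E'
from h import *
def meas(fn):
    d=load(fn); e=np.array([.9873,.159])
    g=d['pixels'].astype(float).mean(-1)
    # line: per-column darkest row in the panel both sides
    ls=[]
    for u in list(range(216,229))+list(range(250,284)):
        c=g[258:276,u]
        base=np.median(c); w=np.clip(base-12-c,0,None)
        if w.max()<5: continue
        v=(w*np.arange(258,276)).sum()/w.sum(); ls.append(onz(d,u,v,.018)[:2]@e)
    l=np.median(ls)
    H0=(239.9,262)
    sub=g[254:274,233:247]; v,u=np.mgrid[254:274,233:247]; w=np.clip(165-sub,0,60); 
    k,lab,st,c=cv2.connectedComponentsWithStats((sub<160).astype(np.uint8))
    for i in range(1,k):
        m=lab==i; cu,cv_=(w*u)[m].sum()/w[m].sum(),(w*v)[m].sum()/w[m].sum()
        H=onz(d,cu,cv_,.031); print(i,m.sum(),(cu.round(2),cv_.round(2)),'hole-line',(H[:2]@e-l).round(4),'y',(H[:2]@[-.159,.9873]).round(4))
    print('line',l.round(4),np.std(ls).round(4),len(ls))
E
python3 - <<'E'
from meas import *
d=cap('scene','scene17'); crop(d,215,225,285,305,8,'s17')
meas('scene16'); meas('scene17')
from plant import get_state
st=get_state(); print(st['tcp_pos'],st['contact_force'],st['gripper_width'],st['time_s'])
E
```

```text
1 23 (np.float64(239.82), np.float64(266.66)) hole-line 0.0099 y -0.1524
2 5 (np.float64(233.21), np.float64(270.94)) hole-line 0.0201 y -0.1725
line 0.6205 0.0091 47
1 22 (np.float64(239.03), np.float64(264.0)) hole-line 0.0004 y -0.1526
2 1 (np.float64(246.0), np.float64(267.0)) hole-line 0.0147 y -0.1366
3 5 (np.float64(233.44), np.float64(269.65)) hole-line 0.016 y -0.1711
4 1 (np.float64(235.0), np.float64(273.0)) hole-line 0.0279 y -0.1692
line 0.6206 0.009 47
[ 0.51944114 -0.07260538  0.1052578 ] [ 7.80173269 -4.38972482 -6.7268822 ] 0.039909644181661943 25.65
```

View pics/s17.png

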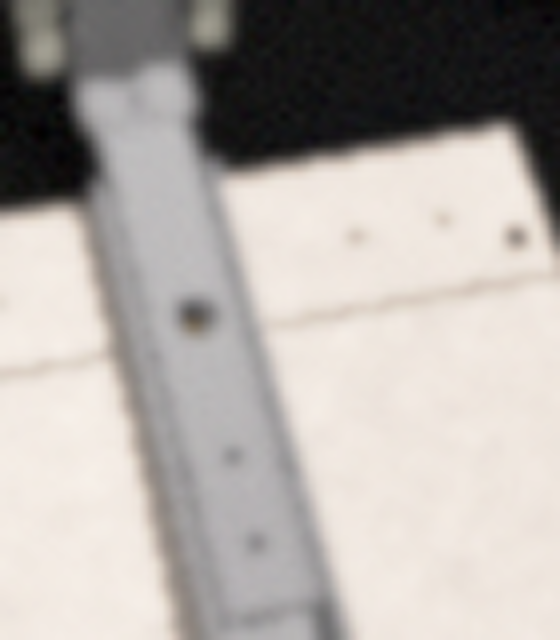

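Emit:
{"method": "apply_moves", "body": {"rows": [[[0,0,0],0],[[0,0,0],0],[[0,0,0],0],[[0,0,0],0],[[0,0,0],0],[[0,0,0],0]]}}

```text
time_s: 26.4
tcp_pos: [0.5194, -0.0726, 0.1053]
eef_rot: [-90.0, -0.1, 9.2]
contact_force: [6.7, -3.7, -7.9]
gripper_width: 0.0401
```

Run:
```python
from meas import *
d=cap('scene','scene18'); crop(d,0,0,512,384,1.5,'s18'); meas('scene18')
from plant import get_state
st=get_state(); print(st['tcp_pos'],st['contact_force'],st['gripper_width'],st['time_s'])
```

```text
1 22 (np.float64(239.05), np.float64(264.02)) hole-line 0.0005 y -0.1526
2 1 (np.float64(246.0), np.float64(267.0)) hole-line 0.0146 y -0.1366
3 5 (np.float64(233.19), np.float64(269.39)) hole-line 0.0149 y -0.1715
4 1 (np.float64(233.0), np.float64(273.0)) hole-line 0.0267 y -0.1744
5 1 (np.float64(235.0), np.float64(273.0)) hole-line 0.0279 y -0.1692
line 0.6206 0.0091 47
[ 0.5194098  -0.07261005  0.10525745] [ 7.0968097  -3.59599281 -7.24399008] 0.0400047451975841 26.45
```

View pics/s18.png

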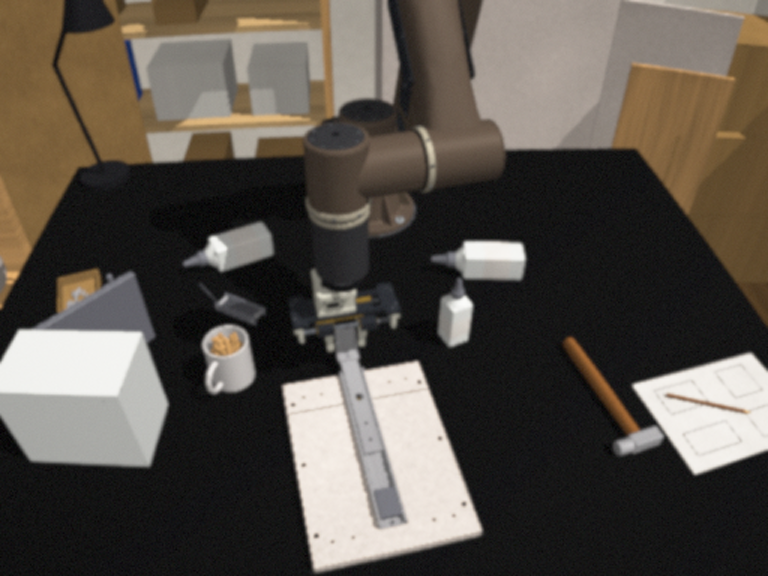

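The picture shows the bottle upright at (455,318) and clear of everything, with the hole at (359,396) on the pencil line. The mug, hammer, hex keys and door look unchanged. Handing in.

```bash
python3 -c "
from plant import close_job
print(close_job())"
```

```text
the job is handed in; nothing more can be done
None
```

The glue bottle is standing upright on the desk to the left of the runner. The gripper is still holding the slide out with its access hole over the screw. The job was handed in at about 26.5 s of the 48 s allowed.

- **Bottle:** The tool can only point down, so I gripped the smallest bottle near its shoulder and rolled it up on its base edge. My first attempt stopped at about 36° because the pads slipped, so I laid it back down and regripped. On the second try I let go at about 60° while dragging the base, and it rocked the last part upright by itself instead of being set down square. It was never dropped from a height, and it was still standing in the last picture, clear of the gripper, slide and panel.
- **Slide:** I gripped the bracket at 40 N and pulled it out about 61.5 mm. My last picture measurements put the hole between −0.3 and +0.5 mm of the pencil line, against the 4 mm allowed. The initial overhead picture had given 61.3 mm for the pull, which agrees. The arm hid the hole from the overhead camera at the end, so that final check rests on the scene camera alone. The tool position did not change over the last 0.8 s, with about 7 N of spring pull.
- **Surroundings:** The mug, hammer, hex keys and cabinet door look unmoved. One of the look-alike bottles, the one to the left of the robot's base, appears shifted by about 5 pixels. I probably brushed it when I first carried the bottle in the wrong direction.

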